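# Seat a refractory test block in the squareness gauge and hold it for the reading

## Robot

A 6-joint arm with a two-finger parallel gripper is mounted at the origin on the work surface. World frame = base frame: x ahead of the robot, y to its left, z up, the work surface at z = 0. Lengths are in mm, angles in rad, forces in N, time in s.
With the tool pointing down it reaches from about 275 to 750 mm from the base axis. Payload 10.2 kg.
Tool frame: the origin (TCP) lies midway between the tips of the shut fingers; the grasp point (between the pads) lies 19 mm behind it (arm.grasp_offset is the distance from the TCP to the grasp point, in mm); z points along the fingers, y is the line along which they close (so a half turn about z gives the same grasp; the last joint's range is limited). The gripper opens to 85 mm and grips with 20 to 120 N. Pads are 22 mm wide; open, the fingers measure 114 mm over their backs; the gripper's body (76 mm by 85 mm) begins 54 mm behind the grasp point. The pads swing forward as they close: fully open they stand 13 mm farther back than shut.
Start: joints at [1.06, 0.313, 1.498, -0, 1.331, -0.223], TCP at [149.031, 503.409, 231.294] pointing down, gripper open.
Joint ranges: [-2.94, 2.94], [-0.97, 2.17], [0.19, 2.56], [-1.23, 4.37], [0.02, 3.11], [-2.88, 2.88]. Speed limits (rad/s): [2.39, 2.39, 3.01, 3.14, 3.14, 3.14].

## Interface

Orientations are given as [roll, pitch, yaw] about the fixed x, y, z axes, in that order (R = Rz(yaw) Ry(pitch) Rx(roll)).
In Python, from rig import arm gives the robot as it stands. The module is installed in compiled form; this text tells all that it offers.
- The arm moves only by the tool send_rows, never from a script. Its argument "motion" is a list of rows, each an object of numbers: "hand": the finger opening in mm, from 0 to 85.4; "x", "y", "z": the shift along the tool's x, y, z in mm; "ax", "ay", "az": the turn, a rotation vector about the tool's x, y, z in rad. In form: [{"hand": .., "x": .., "y": .., "z": .., "ax": .., "ay": .., "az": ..}, ...]. A call has 1 to 8 rows; each row shifts and turns the commanded pose from where the row before left it, along the tool's axes as they then stand; what a row does not reach is not made up. A row lasts 1/12 s, in which the tool goes at most 41.7 mm and 7.16 degrees, less where a joint would pass 70% of its speed; a pose out of reach is approached as far as the arm can. A call is refused whole if a number of a shift passes 41.7 or a number of a turn 0.125, either way. A call with a gripper value outside its range is refused whole. The fingers move at their own pace and stop on an object; "squeeze" is the grip in N (left out, the last holds). Time passes only in rows, so rows that do not move let the fingers close. It gives the time, the measured TCP pose, the force, the opening and the grip force at its end, in the units of the state.
- arm.sense(): the state, without advancing time (a new reading comes with each control period).
- arm.get_image(name): name is "side" or "top" or "wrist"; returns the picture (480x640x3 uint8, red, green, blue); there is no depth.
- arm.get_calibration(name): a dict with "fx", "fy", "cx", "cy" (pixels), "k1" (the pictures are not rectified: a ray, as slopes to the right and down, at radius r is drawn at 1 + k1 r^2 times it, then the intrinsics apply), "rvec" (rotation vector, rad) and "tvec" (3), from world to camera coordinates, as OpenCV has them. Camera axes: x right, y down, z forward; pixel columns grow to the right and rows downward; lengths in mm; the calibration is good to about 2 mm. A picture is of the moment at which its call begins: read the wrist's pose just before it. get_calibration takes no time and is no camera call; for the wrist camera it gives the pose at the moment of the call.
- arm.hand_in(): hands the job in; it is judged then, once.
The state is a dict: "t": time; "qpos": joint angles; "joint_velocities": joint speeds; "joint_torque": joint torques, N m; "position": TCP position; "ee_rot": TCP orientation; "force": force on the tool from outside, world axes, zero at the start; "torque": the same for the moment, N m; "grip_width": finger opening in mm; "grasp_force": force on a finger pad.
Only numpy, scipy, OpenCV 4.12 (cv2) and the standard library are available. Lean on these libraries where they do the work, as an engineer would, in place of code of your own. Each camera call takes 0.05 s, during which the arm holds its last target. There are 200 camera calls.

## Task

Set the steel packing plate flat on the base of the squareness gauge, pushed up to its back and end stops, and let go of it. Lay the long white test block squarely on top of the plate, then push the block home into the corner, against the back stop and the end stop at once. Finish while still gripping the block and pressing it firmly against both stops, so that the dial can be read, and leave the other things on the bench where they are.

Things in the scene. Friction and masses are not known exactly. Their poses are not given: they have to be found in the camera images.
- gauge: squareness gauge, fixed: grey iron base plate 18 mm thick, x -52 to +57 mm, y -80 to +155 mm from the origin, with steel stops and a dial (56 mm across, face up, top 61 mm above the bench) at its +y end. Origin: at bench height below the centre of a plate or block that is home; their sides are then parallel to its axes. +x points to the back stop, +y to the end stop, z up; yaw within 0.35 rad
- back_stop: back stop: two steel blocks 22 x 22 mm, tops 36 mm above the base (54 mm above the bench), centred at gauge x +36, y -41 and +41 mm; contact faces at gauge x +25 mm. Between them a free gap 60 mm wide for a finger, open behind. Origin and axes as gauge
- end_stop: end stop: one steel block 22 x 22 mm, top 36 mm above the base, centred at gauge x -12, y +66 mm; contact face at gauge y +55 mm. Origin and axes as gauge
- plunger (a joint): the dial's spring plunger, a 6 mm round tip beside the end stop at gauge x +14 mm, 50 mm above the bench. 0 = out (tip at gauge y +51 mm, 4 mm before the end stop's face); grows (m) as it is pushed to +y, about 0.004 with the block home; it pushes back with 0.6 N at 0 and 1 N when home
- packing_plate: bare steel packing plate 50 (x) by 110 (y) by 12 mm thick, 0.5 kg, lying flat on the bench; origin at the centre of its underside, long side along its y, z up
- block: white fired refractory test block 50 (x) by 110 (y) by 40 mm tall, 0.3 to 0.6 kg, the longest white piece lying clear on the bench; origin at the centre of its underside, long side along its y, z up
- cube: bystander: white refractory cube of 50 mm, origin at the centre of its underside
- core: bystander: white refractory cylinder 50 mm across and 50 mm tall, standing, origin at the centre of its underside
- caliper: bystander: steel sliding caliper lying flat, 230 mm long along its y, about 70 mm over the jaws, 12 mm thick, origin at the middle of its beam at bench height
- dish: bystander: steel weighing dish 100 mm across, 25 mm tall, origin at the centre of its underside
- brush: bystander: hand brush lying on the bench near the robot
Things that resemble listed ones, but are neither listed nor needed, are in the scene too. What is shaped like the block but purple is not meant.

How it is judged (in metres and radians):
On the way, in this order (a step that is already met when the one before it is completed fails the run):
1. the packing plate lies flat on the gauge's base, up to both stops, released (z of packing_plate in the frame of gauge between 0.016 and 0.0205 m and x of packing_plate in the frame of gauge between -0.006 and 0.003 m and y of packing_plate in the frame of gauge between -0.006 and 0.003 m and angle between the y axis of packing_plate and the y axis of gauge, either way round below 0.06 rad and angle between packing_plate's own z axis and vertical below 0.03 rad and contact force between the fingers and packing_plate below 0.1 N), for 0.2 s.
2. the block lies squarely on the packing plate (z of block in the frame of gauge between 0.028 and 0.0325 m and horizontal distance between block and packing_plate below 0.01 m and angle between the y axis of block and the y axis of packing_plate, either way round below 0.08 rad and contact force between block and packing_plate above 0.5 N), for 0.1 s.
At the end, for the whole second after the job is handed in: Fingers hold the block and press it on both stops, over 2 N each: on the plate (2.5 mm), home within 2 mm, square within 0.025 rad, level within 0.035 rad, still, plunger in over 2.8 mm; plate flat on the base within 6 mm of home and 0.06 rad of square (contact force between block and back_stop above 2 N and contact force between block and end_stop above 2 N and contact force between the fingers and block above 2 N and value of joint plunger above 0.0028 m and x of block in the frame of gauge between -0.002 and 0.002 m and y of block in the frame of gauge between -0.002 and 0.002 m and angle between the y axis of block and the y axis of gauge, either way round below 0.025 rad and angle between block's own z axis and vertical below 0.035 rad and z of block in the frame of gauge between 0.028 and 0.0325 m and linear speed of block below 0.01 m/s and z of packing_plate in the frame of gauge between 0.016 and 0.0205 m and x of packing_plate in the frame of gauge between -0.006 and 0.003 m and y of packing_plate in the frame of gauge between -0.006 and 0.003 m and angle between the y axis of packing_plate and the y axis of gauge, either way round below 0.06 rad); the arm keeps its last pose, push and grip.
It fails at once if a bystander is moved by more than 30 mm (distance of any of cube, core, caliper, dish, brush from where it was at the start of the episode above 0.03 m).
It also fails if it takes over 72 s, if anything falls off the work surface, if the arm or the gripper's body presses on something with over 40 N, if the wrist force passes 120 N, or if a joint passes its speed limit or range.

## Working session

There is one attempt and no reset: what is moved stays moved. The work goes in short steps, Python scripts to look and compute and a tool call to move; the robot and the scene stay as the last step left them, time stands still between calls to the robot, and variables do not carry over. Pictures are saved under pics/ and viewed, at most 10 in all, crops included, and the job is handed in when it is done.

Besides the shell and the picture viewer there is one more tool, called after "Request:" by a JSON object that holds its "op" and its "data", one argument or row to a line. send_rows: Moves the arm, as the interface text tells. Its arguments: {"type":"object","properties":{"motion":{"type":"array","items":{"type":"object","properties":{"hand":{"type":"number"},"x":{"type":"number"},"y":{"type":"number"},"z":{"type":"number"},"ax":{"type":"number"},"ay":{"type":"number"},"az":{"type":"number"}}}},"squeeze":{"type":"number"}},"required":["motion"]}

```bash
mkdir -p pics; python3 - <<'E'
from rig import arm
import cv2
print(arm.sense())
for n in("top","side"):
    im=arm.get_image(n); cv2.imwrite(f"pics/{n}0.png",im[:,:,::-1]); print(n,arm.get_calibration(n))
E
```

```text
{'t': 0.0, 'qpos': array([ 1.05960380e+00,  3.13446003e-01,  1.49845803e+00, -4.69885370e-06,
        1.33098421e+00, -2.23348697e-01]), 'joint_velocities': array([ 0.00132842, -0.00039972, -0.00079781, -0.00160075, -0.00075775,
        0.00050501]), 'joint_torque': array([-1.00569872e-03, -4.12278914e+01, -2.59737915e+01, -2.60967499e-04,
        4.26081780e-03, -2.24748868e-05]), 'position': array([148.89572015, 503.17067039, 230.72923173]), 'ee_rot': array([-3.14032823e+00, -2.82518781e-04,  2.85374977e+00]), 'force': array([ 0.0663937 ,  0.09930813, -0.52412652]), 'torque': array([ 0.00096043,  0.01865669, -0.00964808]), 'grasp_force': 0.0, 'grip_width': 85.6973702366531}
top {'fx': 479.2306900868282, 'fy': 479.2306900868282, 'cx': 319.1566599297897, 'cy': 244.21212411703993, 'k1': -0.02076455374174297, 'rvec': array([ 2.17515886, -2.1137128 ,  0.14334514]), 'tvec': array([ -33.75146915,  540.89835372, 1051.93666239])}
side {'fx': 488.25704978578, 'fy': 488.25704978578, 'cx': 317.7297318199026, 'cy': 245.88200497626323, 'k1': -0.12458922697918888, 'rvec': array([ 2.22100607, -0.62289846,  0.26289883]), 'tvec': array([-470.94615292,  238.13143539,  941.95768275])}
```

View pics/top0.png

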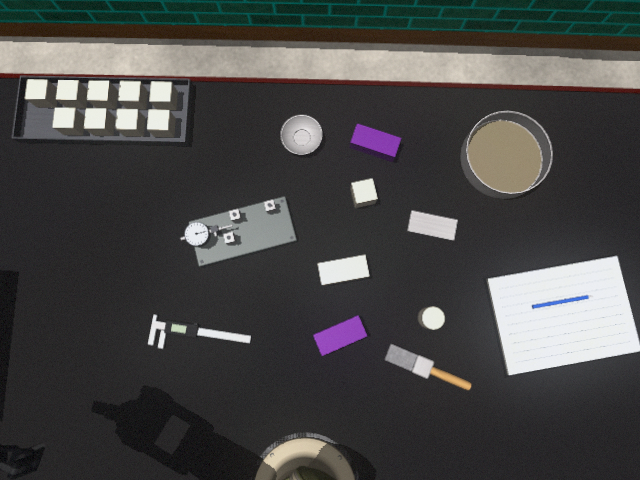

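View pics/side0.png

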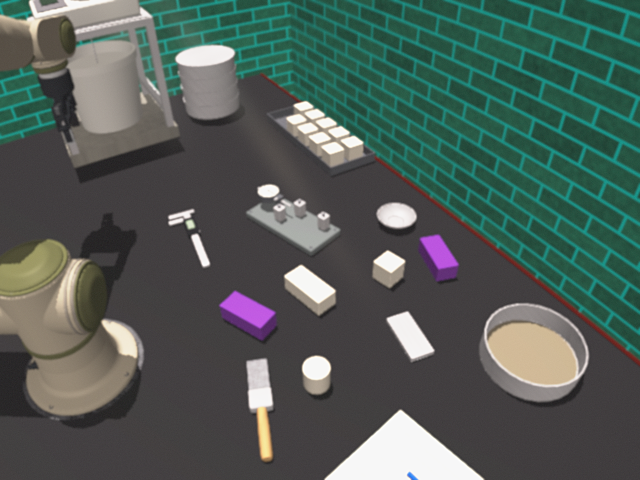

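```bash
cat > h.py <<'E'
import numpy as np, cv2
from scipy.optimize import least_squares
def K(c): return np.array([[c['fx'],0,c['cx']],[0,c['fy'],c['cy']],[0,0,1.]]), np.array([c['k1'],0,0,0])
def proj(P,c):
    k,d=K(c); return cv2.projectPoints(np.float64(P),c['rvec'],c['tvec'],k,d)[0][:,0]
def back(uv,c,z):
    k,d=K(c); n=cv2.undistortPoints(np.float64(uv).reshape(-1,1,2),k,d)[:,0]
    R=cv2.Rodrigues(c['rvec'])[0]; C=-R.T@c['tvec']; r=np.c_[n,np.ones(len(n))]@R
    return C+r*((z-C[2])/r[:,2])[:,None]
def box(x0,x1,y0,y1,z0,z1): return np.array([[x,y,z] for x in(x0,x1) for y in(y0,y1) for z in(z0,z1)],float)
def place(B,p):
    c,s=np.cos(p[2]),np.sin(p[2]); return B@np.array([[c,s,0],[-s,c,0],[0,0,1]])+[p[0],p[1],0]
def comp(mask,seed):
    n,l=cv2.connectedComponents(mask.astype(np.uint8)); return (l==l[seed[1],seed[0]]).astype(np.uint8)
def contour(m):
    c=max(cv2.findContours(m,cv2.RETR_EXTERNAL,cv2.CHAIN_APPROX_NONE)[0],key=cv2.contourArea); return c[:,0].astype(float)
def fit(B,obs,p0,hull=True):
    """obs: list of (contour pts, calib)"""
    def f(p):
        o=[]
        for pts,c in obs:
            h=cv2.convexHull(proj(place(B,p),c).astype(np.float32))
            o+=[cv2.pointPolygonTest(h,(float(a),float(b)),True)-0.4 for a,b in pts]
        return o
    r=least_squares(f,p0,loss='soft_l1',f_scale=0.5,x_scale=[10,10,.1],diff_step=1e-4)
    return r.x,np.median(np.abs(f(r.x)))
E
python3 - <<'E'
from h import *; from rig import arm
T,S=cv2.imread('pics/top0.png'),cv2.imread('pics/side0.png')
ct,cs=arm.get_calibration('top'),arm.get_calibration('side')
gt,gs=T.max(2),S.max(2)
sat=lambda I:I.max(2).astype(int)-I.min(2)
items={'block':(box(-25,25,-55,55,0,40),(343,270),(310,285),110,110),'plate':(box(-25,25,-55,55,0,12),(432,225),(410,335),110,110),
'gauge':(box(-52,57,-80,155,0,18),(262,225),(310,232),70,70)}
for n,(B,a,b,th1,th2) in items.items():
    for nm,use in(('top',[0]),('side',[1]),('both',[0,1])):
        obs=[];
        for i in use:
            I,c,s=((T,ct,a),(S,cs,b))[i]
            m=comp((I.max(2)>(th1,th2)[i])&(sat(I)<60),s); q=contour(m); obs.append((q,c))
        p=back([a],ct,10)[0]
        best=min((fit(B,obs,[p[0],p[1],y]) for y in(-.35,0,.3)),key=lambda r:r[1])
        print(n,nm,np.round(best[0],3),round(best[1],2),[len(o[0]) for o in obs],[cv2.boundingRect(o[0].astype(np.int32)) for o in obs])
for n,s in(('cube',(365,190)),('core',(432,318)),('dish',(301,135)),('dial',(196,233))): print(n,back([s],ct,61 if n=='dial' else 40)[0].round())
cv2.imwrite('pics/crop.png',cv2.resize(T[185:300,180:470],None,fx=2.7,fy=2.7,interpolation=cv2.INTER_CUBIC))
E
```

```text
block top [ 4.87088e+02 -7.32000e+01  2.08000e-01] 0.27 [136] [(317, 254, 53, 31)]
block side [ 4.85842e+02 -7.08970e+01  2.14000e-01] 0.44 [127] [(284, 264, 52, 51)]
block both [ 4.86429e+02 -7.21160e+01  2.09000e-01] 0.43 [136, 127] [(317, 254, 53, 31), (284, 264, 52, 51)]
plate top [ 5.99815e+02 -2.82362e+02 -1.83000e-01] 0.29 [131] [(407, 210, 51, 30)]
plate side [ 5.99693e+02 -2.78678e+02 -1.77000e-01] 0.26 [128] [(386, 311, 49, 51)]
plate both [ 5.99726e+02 -2.80320e+02 -1.81000e-01] 0.43 [131, 128] [(407, 210, 51, 30), (386, 311, 49, 51)]
gauge top [5.81336e+02 1.28165e+02 2.95000e-01] 0.36 [291] [(180, 196, 117, 71)]
gauge side [722.486 422.919   3.506] 135.23 [3133] [(0, 0, 640, 366)]
gauge both [6.96411e+02 2.54619e+02 3.27000e-01] 117.95 [291, 3133] [(180, 196, 117, 71), (0, 0, 640, 366)]
cube [ 671. -120.   40.]
core [ 383. -274.   40.]
dish [799.  32.  40.]
dial [556. 258.  61.]
```

View pics/crop.png

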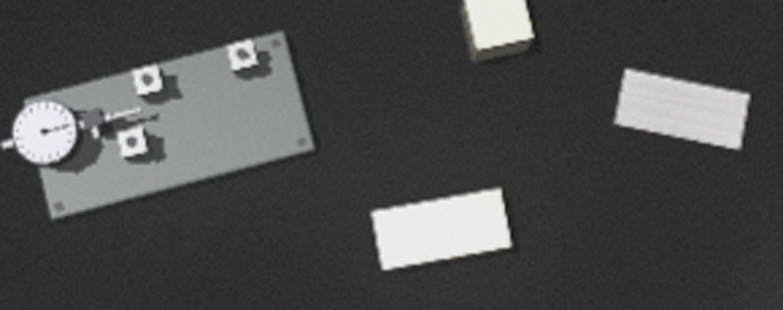

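Block candidates (top image): the white bar at (343,270), purple bars at (376,141) and (340,336), the cube at (365,190), the core at (432,318) and the tray cubes. Plate candidates: the thin light-grey strip at (432,225) and the paper at (565,315). The crop and the fits (110×50 mm) confirm the white bar at (343,270) as the block and the strip at (432,225) as the plate. The gauge sits at (240,232), with its dial to the left at (196,233).

```bash
cat > plan.py <<'E'
import numpy as np
from rig import arm
def plan(tgt,yaw,n):
    s=arm.sense(); p=np.array(s['position']); y=s['ee_rot'][2]
    dy=(yaw-y+np.pi)%(2*np.pi)-np.pi; d=(np.array(tgt)-p)/n
    print('now',p.round(1),'yaw',round(y,3),'dist/row',round(np.linalg.norm(d),1),'az/row',round(-dy/n,4))
    for i in range(n):
        a=y+dy*i/n; c,s_=np.cos(a),np.sin(a)
        print(i+1,np.round([d[0]*c+d[1]*s_, d[0]*s_-d[1]*c, -d[2]],1))
E
python3 - <<'E'
from plan import *
plan([550,128,280],1.866,16)
E
```

```text
now [148.9 503.2 230.8] yaw 2.854 dist/row 34.5 az/row 0.0617
1 [-30.7 -15.4  -3.1]
2 [-31.6 -13.4  -3.1]
3 [-32.4 -11.5  -3.1]
4 [-33.   -9.5  -3.1]
5 [-33.5  -7.4  -3.1]
6 [-33.9  -5.3  -3.1]
7 [-34.2  -3.2  -3.1]
8 [-34.3  -1.1  -3.1]
9 [-34.3   1.   -3.1]
10 [-34.2   3.1  -3.1]
11 [-33.9   5.2  -3.1]
12 [-33.5   7.3  -3.1]
13 [-33.    9.4  -3.1]
14 [-32.4  11.4  -3.1]
15 [-31.6  13.4  -3.1]
16 [-30.7  15.3  -3.1]
```

Request:
{"op": "send_rows", "data": {
  "motion": [
    {"hand": 85,"x": -30.7,"y": -15.4,"z": -3.1,"az": 0.0617},
    {"hand": 85,"x": -31.6,"y": -13.4,"z": -3.1,"az": 0.0617},
    {"hand": 85,"x": -32.4,"y": -11.5,"z": -3.1,"az": 0.0617},
    {"hand": 85,"x": -33,"y": -9.5,"z": -3.1,"az": 0.0617},
    {"hand": 85,"x": -33.5,"y": -7.4,"z": -3.1,"az": 0.0617},
    {"hand": 85,"x": -33.9,"y": -5.3,"z": -3.1,"az": 0.0617},
    {"hand": 85,"x": -34.2,"y": -3.2,"z": -3.1,"az": 0.0617},
    {"hand": 85,"x": -34.3,"y": -1.1,"z": -3.1,"az": 0.0617}
  ]
}}

```text
schema error: expected keys hand, x, y, z, ax, ay, az
```

Request:
{"op": "send_rows", "data": {
  "motion": [
    {"hand": 85,"x": -34.3,"y": 1,"z": -3.1,"az": 0.0617},
    {"hand": 85,"x": -34.2,"y": 3.1,"z": -3.1,"az": 0.0617},
    {"hand": 85,"x": -33.9,"y": 5.2,"z": -3.1,"az": 0.0617},
    {"hand": 85,"x": -33.5,"y": 7.3,"z": -3.1,"az": 0.0617},
    {"hand": 85,"x": -33,"y": 9.4,"z": -3.1,"az": 0.0617},
    {"hand": 85,"x": -32.4,"y": 11.4,"z": -3.1,"az": 0.0617},
    {"hand": 85,"x": -31.6,"y": 13.4,"z": -3.1,"az": 0.0617},
    {"hand": 85,"x": -30.7,"y": 15.3,"z": -3.1,"az": 0.0617}
  ]
}}

```text
schema error: expected keys hand, x, y, z, ax, ay, az
```

Request:
{"op": "send_rows", "data": {
  "motion": [
    {"hand": 85},
    {"hand": 85},
    {"hand": 85}
  ]
}}

```text
schema error: expected keys hand, x, y, z, ax, ay, az
```

```bash
python3 - <<'E'
from plan import *; from h import *
c=arm.get_calibration('wrist'); im=arm.get_image('wrist')[:,:,::-1].copy(); cv2.imwrite('pics/w1.png',im)
np.save('w1cal.npy',c,allow_pickle=True)
R=cv2.Rodrigues(c['rvec'])[0]; print('cam',-R.T@c['tvec'])
p=[581.3,128.2,.295]
for B in (box(-52,57,-80,155,18,18)[::2],box(25,47,-52,-30,54,54)[::2],box(25,47,30,52,54,54)[::2],box(-23,-1,55,77,54,54)[::2]):
    q=proj(place(B,p),c).round().astype(int); cv2.polylines(im,[q[[0,1,3,2]]],True,(0,0,255),1)
cv2.imwrite('pics/w1o.png',im)
plan([599.7,-280.3,150],1.39,14)
E
```

```text
cam [ 78.94350715 523.38376772 372.57403087]
now [148.9 503.2 230.9] yaw 2.854 dist/row 64.8 az/row 0.1046
1 [-46.8 -44.5   5.8]
2 [-51.2 -39.4   5.8]
3 [-55.  -33.8   5.8]
4 [-58.2 -27.9   5.8]
5 [-60.8 -21.7   5.8]
6 [-62.7 -15.2   5.8]
7 [-64.   -8.6   5.8]
8 [-64.5  -1.9   5.8]
9 [-64.4   4.9   5.8]
10 [-63.5  11.6   5.8]
11 [-62.   18.1   5.8]
12 [-59.7  24.5   5.8]
13 [-56.9  30.6   5.8]
14 [-53.4  36.4   5.8]
```

View pics/w1o.png

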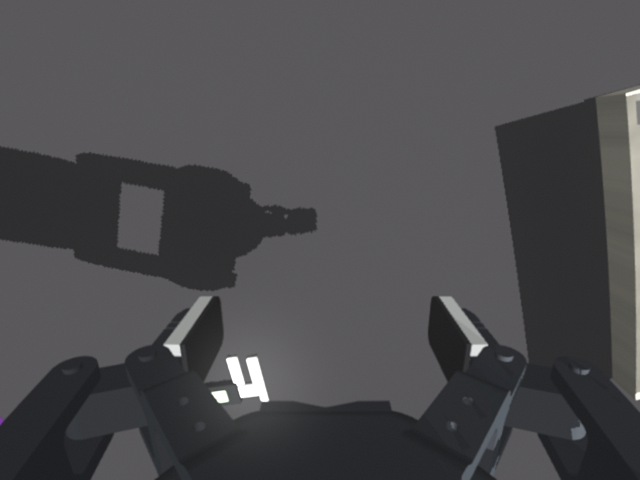

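The arm has not moved, because every row needs all seven keys. The wrist image shows only bench and shadow, and the camera looks about 72 mm toward tool +x.

Request:
{"op": "send_rows", "data": {
  "motion": [
    {"hand": 85,"x": -33.3,"y": -15.4,"z": -3.1,"ax": 0,"ay": 0,"az": 0.0617},
    {"hand": 85,"x": -34.2,"y": -13.4,"z": -3.1,"ax": 0,"ay": 0,"az": 0.0617},
    {"hand": 85,"x": -35,"y": -11.5,"z": -3.1,"ax": 0,"ay": 0,"az": 0.0617},
    {"hand": 85,"x": -35.6,"y": -9.5,"z": -3.1,"ax": 0,"ay": 0,"az": 0.0617},
    {"hand": 85,"x": -36.1,"y": -7.4,"z": -3.1,"ax": 0,"ay": 0,"az": 0.0617},
    {"hand": 85,"x": -36.5,"y": -5.3,"z": -3.1,"ax": 0,"ay": 0,"az": 0.0617},
    {"hand": 85,"x": -36.8,"y": -3.2,"z": -3.1,"ax": 0,"ay": 0,"az": 0.0617},
    {"hand": 85,"x": -36.9,"y": -1.1,"z": -3.1,"ax": 0,"ay": 0,"az": 0.0617}
  ]
}}

```text
t: 0.82
position: [368.7, 304.4, 256.2]
ee_rot: [-3.141, -0.0, 2.357]
force: [1.0, 1.0, 0.4]
grip_width: 85.1
grasp_force: 0.0
```

Request:
{"op": "send_rows", "data": {
  "motion": [
    {"hand": 85,"x": -36.9,"y": 1,"z": -3.1,"ax": 0,"ay": 0,"az": 0.0617},
    {"hand": 85,"x": -36.8,"y": 3.1,"z": -3.1,"ax": 0,"ay": 0,"az": 0.0617},
    {"hand": 85,"x": -36.5,"y": 5.2,"z": -3.1,"ax": 0,"ay": 0,"az": 0.0617},
    {"hand": 85,"x": -36.1,"y": 7.3,"z": -3.1,"ax": 0,"ay": 0,"az": 0.0617},
    {"hand": 85,"x": -35.6,"y": 9.4,"z": -3.1,"ax": 0,"ay": 0,"az": 0.0617},
    {"hand": 85,"x": -35,"y": 11.4,"z": -3.1,"ax": 0,"ay": 0,"az": 0.0617},
    {"hand": 85,"x": -34.2,"y": 13.4,"z": -3.1,"ax": 0,"ay": 0,"az": 0.0617},
    {"hand": 85,"x": -33.3,"y": 15.3,"z": -3.1,"ax": 0,"ay": 0,"az": 0.0617}
  ]
}}

```text
t: 1.48
position: [580.4, 99.5, 280.8]
ee_rot: [-3.141, -0.0, 1.863]
force: [0.5, 0.3, 0.3]
grip_width: 85.1
grasp_force: 0.0
```

Request:
{"op": "send_rows", "data": {
  "motion": [
    {"hand": 85,"x": 0,"y": 0,"z": 0,"ax": 0,"ay": 0,"az": 0},
    {"hand": 85,"x": 0,"y": 0,"z": 0,"ax": 0,"ay": 0,"az": 0},
    {"hand": 85,"x": 0,"y": 0,"z": 0,"ax": 0,"ay": 0,"az": 0}
  ]
}}

```text
t: 1.73
position: [579.0, 101.4, 280.5]
ee_rot: [-3.141, -0.001, 1.867]
force: [-0.8, 0.7, -0.1]
grip_width: 84.9
grasp_force: 0.0
```

```bash
cat > look.py <<'E'
from plan import *; from h import *
def gaugeview(name,p=[581.3,128.2,.295]):
    c=arm.get_calibration('wrist'); im=arm.get_image('wrist')[:,:,::-1].copy(); cv2.imwrite(f'pics/{name}.png',im)
    np.save(name+'cal.npy',c,allow_pickle=True)
    for B in (box(-52,57,-80,155,18,18)[::2],box(25,47,-52,-30,54,54)[::2],box(25,47,30,52,54,54)[::2],box(-23,-1,55,77,54,54)[::2]):
        q=proj(place(B,p),c).round().astype(int); cv2.polylines(im,[q[[0,1,3,2]]],True,(0,0,255),1)
    cv2.imwrite(f'pics/{name}o.png',im)
E
python3 - <<'E'
from look import *
gaugeview('w2')
plan([599.7,-280.3,150],1.39,16)
E
```

```text
now [578.8 101.9 280.8] yaw 1.868 dist/row 25.3 az/row 0.0299
1 [-23.2  -5.7   8.2]
2 [-23.4  -5.    8.2]
3 [-23.5  -4.3   8.2]
4 [-23.6  -3.6   8.2]
5 [-23.7  -2.9   8.2]
6 [-23.8  -2.2   8.2]
7 [-23.9  -1.5   8.2]
8 [-23.9  -0.8   8.2]
9 [-23.9  -0.1   8.2]
10 [-23.9   0.6   8.2]
11 [-23.9   1.3   8.2]
12 [-23.8   2.1   8.2]
13 [-23.8   2.8   8.2]
14 [-23.7   3.5   8.2]
15 [-23.6   4.2   8.2]
16 [-23.4   4.9   8.2]
```

View pics/w2o.png

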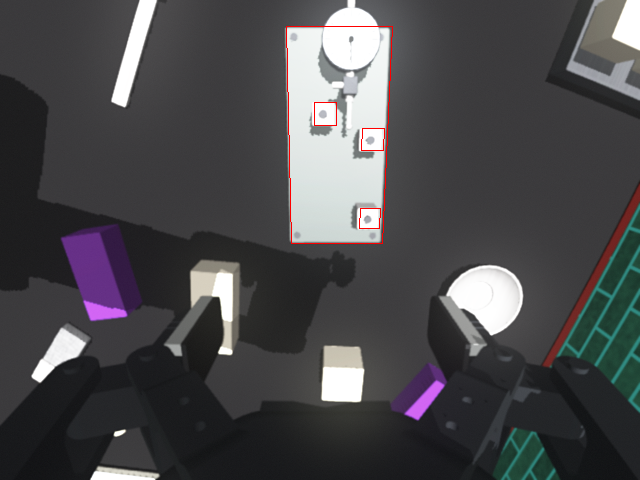

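The overlay (red) agrees with the gauge base and the three stops to about 1 px. The stops are at (325,113), (371,140) and (368,218). Next is the plate, and I'll refine the gauge fit from the same picture.

Request:
{"op": "send_rows", "data": {
  "motion": [
    {"hand": 85,"x": -23.2,"y": -5.7,"z": 8.2,"ax": 0,"ay": 0,"az": 0.03},
    {"hand": 85,"x": -23.4,"y": -5,"z": 8.2,"ax": 0,"ay": 0,"az": 0.03},
    {"hand": 85,"x": -23.5,"y": -4.3,"z": 8.2,"ax": 0,"ay": 0,"az": 0.03},
    {"hand": 85,"x": -23.6,"y": -3.6,"z": 8.2,"ax": 0,"ay": 0,"az": 0.03},
    {"hand": 85,"x": -23.7,"y": -2.9,"z": 8.2,"ax": 0,"ay": 0,"az": 0.03},
    {"hand": 85,"x": -23.8,"y": -2.2,"z": 8.2,"ax": 0,"ay": 0,"az": 0.03},
    {"hand": 85,"x": -23.9,"y": -1.5,"z": 8.2,"ax": 0,"ay": 0,"az": 0.03},
    {"hand": 85,"x": -23.9,"y": -0.8,"z": 8.2,"ax": 0,"ay": 0,"az": 0.03}
  ]
}}

```text
t: 2.45
position: [589.4, -89.6, 215.3]
ee_rot: [3.141, 0.0, 1.627]
force: [0.5, 0.3, -0.7]
grip_width: 84.8
grasp_force: 0.0
```

Request:
{"op": "send_rows", "data": {
  "motion": [
    {"hand": 85,"x": -23.9,"y": -0.1,"z": 8.2,"ax": 0,"ay": 0,"az": 0.03},
    {"hand": 85,"x": -23.9,"y": 0.6,"z": 8.2,"ax": 0,"ay": 0,"az": 0.03},
    {"hand": 85,"x": -23.9,"y": 1.3,"z": 8.2,"ax": 0,"ay": 0,"az": 0.03},
    {"hand": 85,"x": -23.8,"y": 2.1,"z": 8.2,"ax": 0,"ay": 0,"az": 0.03},
    {"hand": 85,"x": -23.8,"y": 2.8,"z": 8.2,"ax": 0,"ay": 0,"az": 0.03},
    {"hand": 85,"x": -23.7,"y": 3.5,"z": 8.2,"ax": 0,"ay": 0,"az": 0.03},
    {"hand": 85,"x": -23.6,"y": 4.2,"z": 8.2,"ax": 0,"ay": 0,"az": 0.03},
    {"hand": 85,"x": -23.4,"y": 4.9,"z": 8.2,"ax": 0,"ay": 0,"az": 0.03}
  ]
}}

```text
t: 3.12
position: [599.8, -280.7, 149.7]
ee_rot: [3.141, -0.0, 1.387]
force: [1.5, 1.0, 0.3]
grip_width: 85.1
grasp_force: 0.0
```

Request:
{"op": "send_rows", "data": {
  "motion": [
    {"hand": 85,"x": 0,"y": 0,"z": 0,"ax": 0,"ay": 0,"az": 0},
    {"hand": 85,"x": 0,"y": 0,"z": 0,"ax": 0,"ay": 0,"az": 0},
    {"hand": 85,"x": 0,"y": 0,"z": 0,"ax": 0,"ay": 0,"az": 0}
  ]
}}

```text
t: 3.37
position: [600.0, -279.5, 150.3]
ee_rot: [3.141, -0.0, 1.389]
force: [0.4, 0.0, 0.5]
grip_width: 85.0
grasp_force: 0.0
```

```bash
python3 - <<'E'
from look import *
c=np.load('w2cal.npy',allow_pickle=True).item(); I=cv2.imread('pics/w2.png')
m=comp((I.max(2)>110)&(I.max(2).astype(int)-I.min(2)<60),(340,200)); print(cv2.boundingRect(m))
q=contour(m); q=q[(q[:,1]>75)]
print('gauge',fit(box(-52,57,-80,155,0,18),[(q,c)],[581.3,128.2,.295]))
c=arm.get_calibration('wrist'); im=arm.get_image('wrist')[:,:,::-1].copy(); cv2.imwrite('pics/w3.png',im)
Q=proj(place(box(-25,25,-55,55,12,12)[::2],[599.7,-280.3,-.181]),c).round().astype(int)
cv2.polylines(im,[Q[[0,1,3,2]]],True,(0,0,255),1); cv2.imwrite('pics/w3o.png',im)
plan([599.7,-280.3,20],1.39,6)
E
```

```text
(285, 0, 106, 243)
gauge (array([5.79087171e+02, 1.28272138e+02, 2.90657738e-01]), np.float64(0.21093768633059812))
now [ 600.1 -279.4  150.5] yaw 1.389 dist/row 21.8 az/row -0.0002
1 [-0.2 -0.  21.7]
2 [-0.2 -0.  21.7]
3 [-0.2 -0.  21.7]
4 [-0.2 -0.  21.7]
5 [-0.2 -0.  21.7]
6 [-0.2 -0.  21.7]
```

View pics/w3o.png

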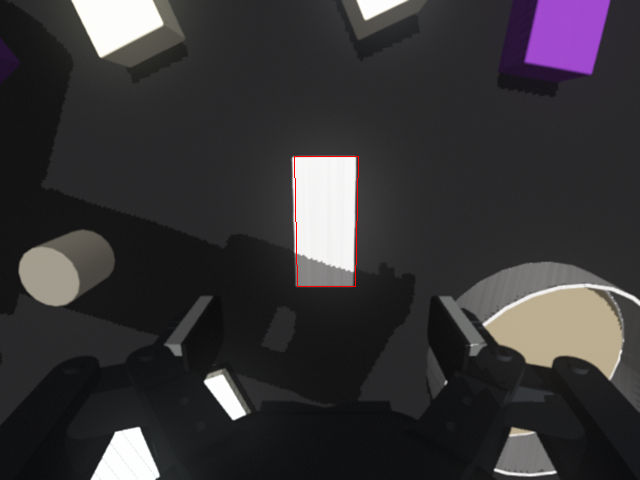

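The plate outline (px 292–357, 156–287) matches the overlay. Descending onto it.

Request:
{"op": "send_rows", "data": {
  "motion": [
    {"hand": 85,"x": 0,"y": 0,"z": 25,"ax": 0,"ay": 0,"az": 0},
    {"hand": 85,"x": 0,"y": 0,"z": 25,"ax": 0,"ay": 0,"az": 0},
    {"hand": 85,"x": 0,"y": 0,"z": 25,"ax": 0,"ay": 0,"az": 0},
    {"hand": 85,"x": 0,"y": 0,"z": 25,"ax": 0,"ay": 0,"az": 0},
    {"hand": 80,"x": 0,"y": 0,"z": 20,"ax": 0,"ay": 0,"az": 0},
    {"hand": 75,"x": 0,"y": 0,"z": 12,"ax": 0,"ay": 0,"az": 0},
    {"hand": 70,"x": 0,"y": 0,"z": 10,"ax": 0,"ay": 0,"az": 0},
    {"hand": 65,"x": 0,"y": 0,"z": 5,"ax": 0,"ay": 0,"az": 0}
  ],
  "squeeze": 40
}}

```text
t: 4.08
position: [599.9, -280.3, 2.3]
ee_rot: [-3.141, -0.0, 1.388]
force: [-0.2, 1.0, -0.4]
grip_width: 64.7
grasp_force: 0.0
```

Request:
{"op": "send_rows", "data": {
  "motion": [
    {"hand": 62,"x": 0,"y": 0,"z": 2,"ax": 0,"ay": 0,"az": 0},
    {"hand": 60,"x": 0,"y": 0,"z": 1,"ax": 0,"ay": 0,"az": 0},
    {"hand": 58,"x": 0,"y": 0,"z": 0,"ax": 0,"ay": 0,"az": 0},
    {"hand": 58,"x": 0,"y": 0,"z": 0,"ax": 0,"ay": 0,"az": 0}
  ]
}}

```text
t: 4.42
position: [600.1, -281.3, 0.7]
ee_rot: [3.14, 0.001, 1.387]
force: [0.7, -0.2, -0.5]
grip_width: 58.4
grasp_force: 0.0
```

Close on the plate.

Request:
{"op": "send_rows", "data": {
  "motion": [
    {"hand": 52,"x": 0,"y": 0,"z": 0,"ax": 0,"ay": 0,"az": 0},
    {"hand": 48,"x": 0,"y": 0,"z": 0,"ax": 0,"ay": 0,"az": 0},
    {"hand": 44,"x": 0,"y": 0,"z": 0,"ax": 0,"ay": 0,"az": 0},
    {"hand": 40,"x": 0,"y": 0,"z": 0,"ax": 0,"ay": 0,"az": 0},
    {"hand": 40,"x": 0,"y": 0,"z": 0,"ax": 0,"ay": 0,"az": 0},
    {"hand": 40,"x": 0,"y": 0,"z": 0,"ax": 0,"ay": 0,"az": 0}
  ],
  "squeeze": 60
}}

```text
t: 4.92
position: [599.8, -281.2, 0.8]
ee_rot: [3.141, 0.0, 1.387]
force: [-3.5, 0.7, 7.2]
grip_width: 47.6
grasp_force: 61.5
```

Request:
{"op": "send_rows", "data": {
  "motion": [
    {"hand": 40,"x": 0,"y": 0,"z": -5,"ax": 0,"ay": 0,"az": 0},
    {"hand": 40,"x": 0,"y": 0,"z": -10,"ax": 0,"ay": 0,"az": 0},
    {"hand": 40,"x": 0,"y": 0,"z": -20,"ax": 0,"ay": 0,"az": 0},
    {"hand": 40,"x": 0,"y": 0,"z": -25,"ax": 0,"ay": 0,"az": 0},
    {"hand": 40,"x": 0,"y": 0,"z": -25,"ax": 0,"ay": 0,"az": 0},
    {"hand": 40,"x": 0,"y": 0,"z": -15,"ax": 0,"ay": 0,"az": 0},
    {"hand": 40,"x": 0,"y": 0,"z": 0,"ax": 0,"ay": 0,"az": 0},
    {"hand": 40,"x": 0,"y": 0,"z": 0,"ax": 0,"ay": 0,"az": 0}
  ]
}}

```text
t: 5.58
position: [599.7, -281.0, 99.9]
ee_rot: [3.141, 0.0, 1.387]
force: [-0.3, 0.1, -5.4]
grip_width: 48.2
grasp_force: 63.6
```

```bash
python3 - <<'E'
from look import *
s=arm.sense(); print(s['force'],s['torque'],s['grip_width'],s['grasp_force'])
g=[579.1,128.3,.2907]
c=arm.get_calibration('wrist'); im=arm.get_image('wrist')[:,:,::-1].copy(); cv2.imwrite('pics/w4.png',im)
t=place(np.array([[-8.,-6,0]]),g)[0]; t[2]=100
plan(t,np.pi/2+g[2],16)
E
```

```text
[-0.33996113  0.05067813 -5.35527375] [ 0.02039521  0.02551911 -0.024253  ] 48.18730078121081 63.5532546043396
now [ 599.2 -280.6   98.5] yaw 1.387 dist/row 25.1 az/row -0.0297
1 [24.3 -6.2 -0.1]
2 [24.5 -5.5 -0.1]
3 [24.7 -4.7 -0.1]
4 [24.8 -4.  -0.1]
5 [24.9 -3.3 -0.1]
6 [25.  -2.5 -0.1]
7 [25.  -1.8 -0.1]
8 [25.1 -1.  -0.1]
9 [25.1 -0.3 -0.1]
10 [25.1  0.5 -0.1]
11 [25.1  1.2 -0.1]
12 [25.   1.9 -0.1]
13 [25.   2.7 -0.1]
14 [24.9  3.4 -0.1]
15 [24.8  4.2 -0.1]
16 [24.6  4.9 -0.1]
```

View pics/w4.png

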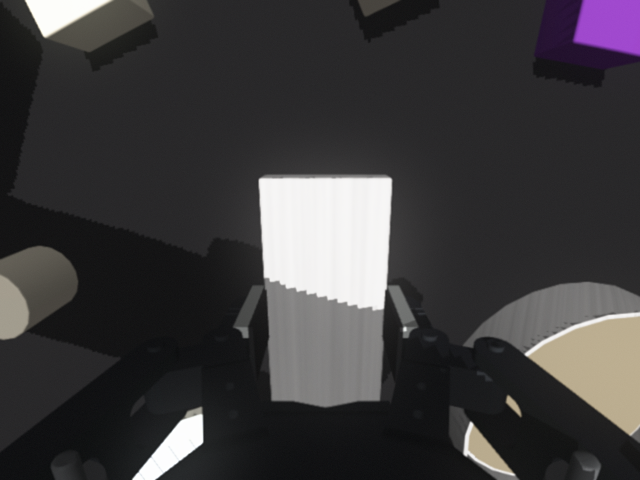

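The plate is held level between the pads, with its far edge at row 178, columns 260–391. Carrying it to the gauge.

Request:
{"op": "send_rows", "data": {
  "motion": [
    {"hand": 40,"x": 24.3,"y": -6.2,"z": 0,"ax": 0,"ay": 0,"az": -0.0297},
    {"hand": 40,"x": 24.5,"y": -5.5,"z": 0,"ax": 0,"ay": 0,"az": -0.0297},
    {"hand": 40,"x": 24.7,"y": -4.7,"z": 0,"ax": 0,"ay": 0,"az": -0.0297},
    {"hand": 40,"x": 24.8,"y": -4,"z": 0,"ax": 0,"ay": 0,"az": -0.0297},
    {"hand": 40,"x": 24.9,"y": -3.3,"z": 0,"ax": 0,"ay": 0,"az": -0.0297},
    {"hand": 40,"x": 25,"y": -2.5,"z": 0,"ax": 0,"ay": 0,"az": -0.0297},
    {"hand": 40,"x": 25,"y": -1.8,"z": 0,"ax": 0,"ay": 0,"az": -0.0297},
    {"hand": 40,"x": 25.1,"y": -1,"z": 0,"ax": 0,"ay": 0,"az": -0.0297}
  ]
}}

```text
t: 6.3
position: [585.6, -79.1, 97.9]
ee_rot: [-3.139, -0.001, 1.626]
force: [0.1, -0.9, -5.0]
grip_width: 48.0
grasp_force: 63.7
```

Request:
{"op": "send_rows", "data": {
  "motion": [
    {"hand": 40,"x": 25.1,"y": -0.3,"z": 0,"ax": 0,"ay": 0,"az": -0.0297},
    {"hand": 40,"x": 25.1,"y": 0.5,"z": 0,"ax": 0,"ay": 0,"az": -0.0297},
    {"hand": 40,"x": 25.1,"y": 1.2,"z": 0,"ax": 0,"ay": 0,"az": -0.0297},
    {"hand": 40,"x": 25,"y": 1.9,"z": 0,"ax": 0,"ay": 0,"az": -0.0297},
    {"hand": 40,"x": 25,"y": 2.7,"z": 0,"ax": 0,"ay": 0,"az": -0.0297},
    {"hand": 40,"x": 24.9,"y": 3.4,"z": 0,"ax": 0,"ay": 0,"az": -0.0297},
    {"hand": 40,"x": 24.8,"y": 4.2,"z": 0,"ax": 0,"ay": 0,"az": -0.0297},
    {"hand": 40,"x": 24.6,"y": 4.9,"z": 0,"ax": 0,"ay": 0,"az": -0.0297}
  ]
}}

```text
t: 6.97
position: [572.5, 121.2, 98.0]
ee_rot: [-3.139, -0.001, 1.863]
force: [0.2, -0.4, -4.3]
grip_width: 48.0
grasp_force: 63.7
```

Request:
{"op": "send_rows", "data": {
  "motion": [
    {"hand": 40,"x": 0,"y": 0,"z": 0,"ax": 0,"ay": 0,"az": 0},
    {"hand": 40,"x": 0,"y": 0,"z": 0,"ax": 0,"ay": 0,"az": 0},
    {"hand": 40,"x": 0,"y": 0,"z": 0,"ax": 0,"ay": 0,"az": 0}
  ]
}}

```text
t: 7.22
position: [573.1, 119.6, 98.5]
ee_rot: [-3.14, -0.0, 1.862]
force: [0.8, -0.7, -4.2]
grip_width: 48.0
grasp_force: 63.7
```

```bash
cat >> look.py <<'E'
G=[579.1,128.3,.2907]
def rel(zt=None):
    s=arm.sense(); c,si=np.cos(G[2]),np.sin(G[2]); d=s['position'][:2]-np.array(G[:2])
    print('TCP in gauge',np.round([c*d[0]+si*d[1],-si*d[0]+c*d[1],s['position'][2]],2),'yaw err',round(s['ee_rot'][2]-np.pi/2-G[2],4),'F gauge',np.round([c*s['force'][0]+si*s['force'][1],-si*s['force'][0]+c*s['force'][1],s['force'][2]],1),'t',s['t'])
def held(thr,topz,seed,zoff):
    """far edge of held piece: TCP-frame offsets (gauge-aligned)"""
    c=arm.get_calibration('wrist'); s=arm.sense(); I=arm.get_image('wrist')[:,:,::-1]
    return I,c,s
E
python3 - <<'E'
from look import *
rel()
s=arm.sense(); c=arm.get_calibration('wrist'); im=arm.get_image('wrist')[:,:,::-1].copy(); cv2.imwrite('pics/w5.png',im)
zt=s['position'][2]+11.2
y=s['ee_rot'][2]; X=np.array([np.cos(y),np.sin(y)]);Y=np.array([np.sin(y),-np.cos(y)])
for uv in ((260,179),(391,178)):
    w=back([uv],c,zt)[0][:2]-s['position'][:2]; print('edge corner tool x,y',w@X,w@Y)
E
```

```text
TCP in gauge [-8.25 -6.62 98.55] yaw err 0.0001 F gauge [ 0.5 -0.9 -4.2] t 7.2167
edge corner tool x,y 55.526361833100914 -25.186678999701734
edge corner tool x,y 55.880012791952225 23.108544280916934
```

View pics/w5.png

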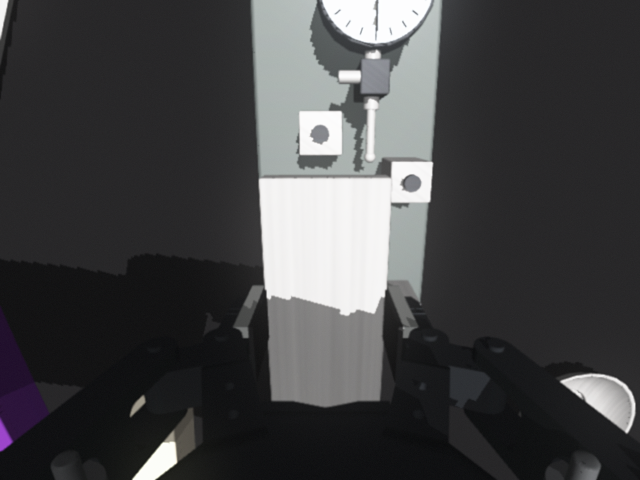

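The plate is squarely above the base, short of both stops. The end stop is at (320,133) and the back stop at (411,183). Lowering.

Request:
{"op": "send_rows", "data": {
  "motion": [
    {"hand": 40,"x": 0,"y": 0,"z": 18,"ax": 0,"ay": 0,"az": 0},
    {"hand": 40,"x": 0,"y": 0,"z": 20,"ax": 0,"ay": 0,"az": 0},
    {"hand": 40,"x": 0,"y": 0,"z": 18,"ax": 0,"ay": 0,"az": 0},
    {"hand": 40,"x": 0,"y": 0,"z": 12,"ax": 0,"ay": 0,"az": 0},
    {"hand": 40,"x": 0,"y": 0,"z": 6,"ax": 0,"ay": 0,"az": 0},
    {"hand": 40,"x": 0,"y": 0,"z": 3,"ax": 0,"ay": 0,"az": 0},
    {"hand": 40,"x": 0,"y": 0,"z": 0,"ax": 0,"ay": 0,"az": 0},
    {"hand": 40,"x": 0,"y": 0,"z": 0,"ax": 0,"ay": 0,"az": 0}
  ]
}}

```text
t: 7.93
position: [574.2, 119.8, 23.5]
ee_rot: [3.14, 0.0, 1.862]
force: [-0.2, -0.4, -4.5]
grip_width: 47.9
grasp_force: 63.6
```

Request:
{"op": "send_rows", "data": {
  "motion": [
    {"hand": 40,"x": 0,"y": 0,"z": 1,"ax": 0,"ay": 0,"az": 0},
    {"hand": 40,"x": 0,"y": 0,"z": 0.5,"ax": 0,"ay": 0,"az": 0},
    {"hand": 40,"x": 0,"y": 0,"z": 0.3,"ax": 0,"ay": 0,"az": 0},
    {"hand": 40,"x": 0,"y": 0,"z": 0,"ax": 0,"ay": 0,"az": 0}
  ]
}}

```text
t: 8.27
position: [573.7, 120.0, 21.1]
ee_rot: [3.141, 0.0, 1.862]
force: [0.3, -0.1, -4.5]
grip_width: 48.3
grasp_force: 63.6
```

```bash
python3 -c "
from look import *
rel()"
```

```text
TCP in gauge [-7.56 -6.44 21.11] yaw err 0.0004 F gauge [ 0.2 -0.2 -4.5] t 8.2667
```

Request:
{"op": "send_rows", "data": {
  "motion": [
    {"hand": 40,"x": 0,"y": 0,"z": 1,"ax": 0,"ay": 0,"az": 0},
    {"hand": 40,"x": 0,"y": 0,"z": 0.7,"ax": 0,"ay": 0,"az": 0},
    {"hand": 40,"x": 0,"y": 2,"z": 0,"ax": 0,"ay": 0,"az": 0},
    {"hand": 40,"x": 0,"y": 2,"z": 0,"ax": 0,"ay": 0,"az": 0},
    {"hand": 40,"x": 0,"y": 2,"z": 0,"ax": 0,"ay": 0,"az": 0},
    {"hand": 40,"x": 0,"y": 1,"z": 0,"ax": 0,"ay": 0,"az": 0},
    {"hand": 40,"x": 0,"y": 0,"z": 0,"ax": 0,"ay": 0,"az": 0}
  ]
}}

```text
t: 8.85
position: [580.6, 122.0, 19.2]
ee_rot: [3.141, 0.0, 1.862]
force: [0.8, 0.8, -4.5]
grip_width: 47.9
grasp_force: 63.7
```

```bash
python3 -c "
from look import *
rel()"
```

```text
TCP in gauge [-0.36 -6.45 19.19] yaw err 0.0003 F gauge [ 1.   0.5 -4.5] t 8.85
```

Request:
{"op": "send_rows", "data": {
  "motion": [
    {"hand": 40,"x": 0,"y": 1,"z": 0.4,"ax": 0,"ay": 0,"az": 0},
    {"hand": 40,"x": 0,"y": 0.7,"z": 0.3,"ax": 0,"ay": 0,"az": 0},
    {"hand": 40,"x": 0,"y": 0,"z": 0,"ax": 0,"ay": 0,"az": 0}
  ]
}}

```text
t: 9.1
position: [582.0, 122.4, 18.8]
ee_rot: [-3.142, 0.0, 1.862]
force: [-2.2, -0.4, -0.2]
grip_width: 48.0
grasp_force: 64.2
```

Request:
{"op": "send_rows", "data": {
  "motion": [
    {"hand": 40,"x": 0,"y": 0.7,"z": 0,"ax": 0,"ay": 0,"az": 0},
    {"hand": 40,"x": 0,"y": 0.5,"z": 0,"ax": 0,"ay": 0,"az": 0},
    {"hand": 40,"x": 0,"y": 0,"z": 0,"ax": 0,"ay": 0,"az": 0}
  ]
}}

```text
t: 9.35
position: [582.1, 122.5, 18.8]
ee_rot: [-3.139, -0.0, 1.862]
force: [-9.5, -3.1, 5.6]
grip_width: 47.9
grasp_force: 64.7
```

```bash
python3 -c "
from look import *
rel()"
```

```text
TCP in gauge [ 1.25 -6.43 18.81] yaw err 0.0003 F gauge [-10.   -0.2   5.6] t 9.35
```

The back stop is contacted (−10 N) and the plate rests on the base. Now toward the end stop.

Request:
{"op": "send_rows", "data": {
  "motion": [
    {"hand": 40,"x": 2,"y": 0,"z": 0,"ax": 0,"ay": 0,"az": 0},
    {"hand": 40,"x": 2,"y": 0,"z": 0,"ax": 0,"ay": 0,"az": 0},
    {"hand": 40,"x": 1,"y": 0,"z": 0,"ax": 0,"ay": 0,"az": 0},
    {"hand": 40,"x": 0,"y": 0,"z": 0,"ax": 0,"ay": 0,"az": 0}
  ]
}}

```text
t: 9.68
position: [581.2, 125.8, 18.8]
ee_rot: [-3.139, 0.002, 1.862]
force: [-6.9, -11.2, 3.9]
grip_width: 48.1
grasp_force: 64.6
```

Request:
{"op": "send_rows", "data": {
  "motion": [
    {"hand": 40,"x": 0.7,"y": 0,"z": 0,"ax": 0,"ay": 0,"az": 0},
    {"hand": 40,"x": 0.5,"y": 0,"z": 0,"ax": 0,"ay": 0,"az": 0},
    {"hand": 40,"x": 0,"y": 0,"z": 0,"ax": 0,"ay": 0,"az": 0}
  ]
}}

```text
t: 9.93
position: [580.9, 126.7, 18.8]
ee_rot: [-3.139, 0.003, 1.862]
force: [-6.6, -12.3, 3.4]
grip_width: 48.3
grasp_force: 64.6
```

```bash
python3 -c "
from look import *
rel()"
```

```text
TCP in gauge [ 1.26 -2.04 18.82] yaw err 0.0003 F gauge [-9.9 -9.9  3.4] t 9.9333
```

Request:
{"op": "send_rows", "data": {
  "motion": [
    {"hand": 40,"x": 0.7,"y": -0.4,"z": 0,"ax": 0,"ay": 0,"az": 0},
    {"hand": 40,"x": 0.7,"y": 0,"z": 0,"ax": 0,"ay": 0,"az": 0},
    {"hand": 40,"x": 0,"y": 0,"z": 0,"ax": 0,"ay": 0,"az": 0}
  ]
}}

```text
t: 10.18
position: [580.8, 127.1, 18.8]
ee_rot: [-3.14, 0.004, 1.862]
force: [-4.5, -16.6, 0.8]
grip_width: 48.4
grasp_force: 64.4
```

Request:
{"op": "send_rows", "data": {
  "motion": [
    {"hand": 40,"x": 0.7,"y": 0,"z": 0,"ax": 0,"ay": 0,"az": 0},
    {"hand": 40,"x": 0.5,"y": 0,"z": 0,"ax": 0,"ay": 0,"az": 0},
    {"hand": 40,"x": 0,"y": 0,"z": 0,"ax": 0,"ay": 0,"az": 0}
  ]
}}

```text
t: 10.43
position: [580.8, 127.1, 18.8]
ee_rot: [-3.14, 0.006, 1.862]
force: [-3.0, -23.2, 0.9]
grip_width: 48.0
grasp_force: 64.3
```

```bash
python3 - <<'E'
from look import *
rel()
gaugeview('w6',G)
E
```

```text
TCP in gauge [ 1.26 -1.59 18.83] yaw err 0.0003 F gauge [ -9.5 -21.3   0.9] t 10.4333
```

View pics/w6o.png

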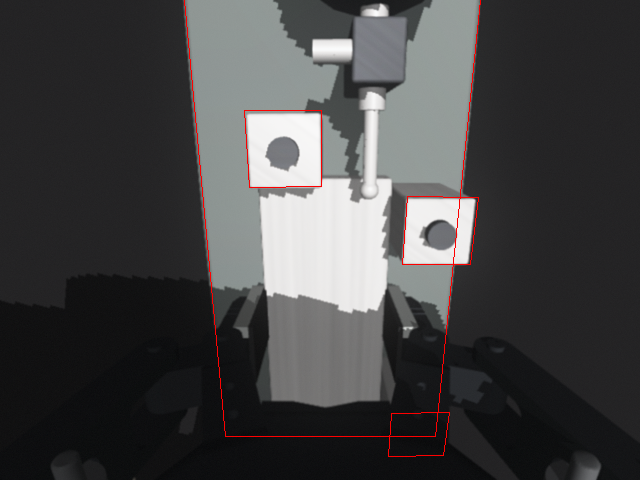

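The plate's far edge is against the end stop (box at 246–321, 111–187) and its right side against the back stop (404–476, 197–264). The y force rises with no further movement, so it is home. Easing off and releasing.

Request:
{"op": "send_rows", "data": {
  "motion": [
    {"hand": 40,"x": -1.2,"y": -0.5,"z": 0,"ax": 0,"ay": 0,"az": 0},
    {"hand": 40,"x": -0.8,"y": -0.3,"z": 0,"ax": 0,"ay": 0,"az": 0},
    {"hand": 50,"x": 0,"y": 0,"z": 0,"ax": 0,"ay": 0,"az": 0},
    {"hand": 60,"x": 0,"y": 0,"z": 0,"ax": 0,"ay": 0,"az": 0},
    {"hand": 72,"x": 0,"y": 0,"z": 0,"ax": 0,"ay": 0,"az": 0},
    {"hand": 72,"x": 0,"y": 0,"z": 0,"ax": 0,"ay": 0,"az": 0},
    {"hand": 72,"x": 0,"y": 0,"z": 0,"ax": 0,"ay": 0,"az": 0},
    {"hand": 72,"x": 0,"y": 0,"z": 0,"ax": 0,"ay": 0,"az": 0}
  ]
}}

```text
t: 11.15
position: [580.1, 129.2, 18.6]
ee_rot: [3.141, 0.0, 1.862]
force: [-0.2, -0.0, -0.4]
grip_width: 72.4
grasp_force: 0.0
```

Request:
{"op": "send_rows", "data": {
  "motion": [
    {"hand": 72,"x": 0,"y": 0,"z": -4,"ax": 0,"ay": 0,"az": 0},
    {"hand": 72,"x": 0,"y": 0,"z": -8,"ax": 0,"ay": 0,"az": 0},
    {"hand": 72,"x": 0,"y": 0,"z": -12,"ax": 0,"ay": 0,"az": 0},
    {"hand": 72,"x": 0,"y": 0,"z": -20,"ax": 0,"ay": 0,"az": 0},
    {"hand": 72,"x": 0,"y": 0,"z": -30,"ax": 0,"ay": 0,"az": 0},
    {"hand": 72,"x": 0,"y": 0,"z": -30,"ax": 0,"ay": 0,"az": 0},
    {"hand": 72,"x": 0,"y": 0,"z": -30,"ax": 0,"ay": 0,"az": 0},
    {"hand": 72,"x": 0,"y": 0,"z": 0,"ax": 0,"ay": 0,"az": 0}
  ]
}}

```text
t: 11.82
position: [582.5, 129.1, 160.1]
ee_rot: [3.13, 0.003, 1.862]
force: [0.0, -0.5, 1.3]
grip_width: 72.1
grasp_force: 0.0
```

```bash
python3 - <<'E'
from look import *
rel()
gaugeview('w7',G)
c=np.load('w7cal.npy',allow_pickle=True).item(); I=cv2.imread('pics/w7o.png')
q=proj(place(box(-25,25,-55,55,30,30)[::2],G),c).round().astype(int); cv2.polylines(I,[q[[0,1,3,2]]],True,(255,0,0),1)
cv2.imwrite('pics/w7o.png',I)
plan([486.4,-72.1,150],np.pi/2+.209,8)
E
```

```text
TCP in gauge [  3.52  -0.2  160.12] yaw err 0.0004 F gauge [-0.1 -0.5  1.3] t 11.8167
now [581.5 129.1 156.9] yaw 1.862 dist/row 27.8 az/row 0.0103
1 [-20.7 -18.6   0.9]
2 [-20.9 -18.4   0.9]
3 [-21.1 -18.2   0.9]
4 [-21.2 -18.    0.9]
5 [-21.4 -17.7   0.9]
6 [-21.6 -17.5   0.9]
7 [-21.8 -17.3   0.9]
8 [-22.  -17.1   0.9]
```

View pics/w7o.png

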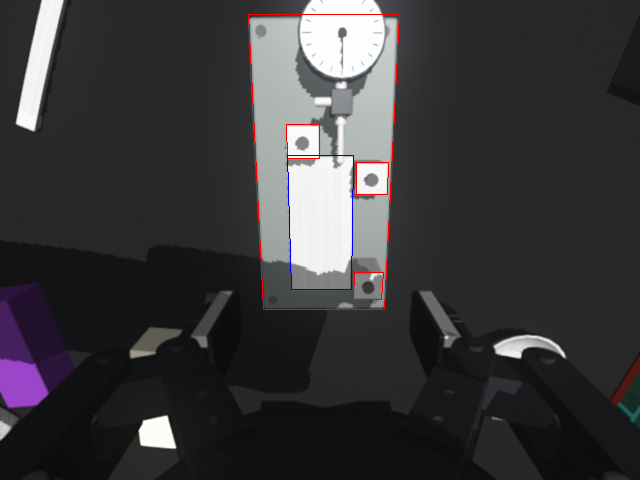

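The plate lies exactly on the home outline (blue, 288–353 × 156–290). Going for the block.

Request:
{"op": "send_rows", "data": {
  "motion": [
    {"hand": 85,"x": -20.7,"y": -18.6,"z": 1,"ax": 0,"ay": 0,"az": 0.0103},
    {"hand": 85,"x": -20.9,"y": -18.4,"z": 1,"ax": 0,"ay": 0,"az": 0.0103},
    {"hand": 85,"x": -21.1,"y": -18.2,"z": 1,"ax": 0,"ay": 0,"az": 0.0103},
    {"hand": 85,"x": -21.2,"y": -18,"z": 1,"ax": 0,"ay": 0,"az": 0.0103},
    {"hand": 85,"x": -21.4,"y": -17.7,"z": 1,"ax": 0,"ay": 0,"az": 0.0103},
    {"hand": 85,"x": -21.6,"y": -17.5,"z": 1,"ax": 0,"ay": 0,"az": 0.0103},
    {"hand": 85,"x": -21.8,"y": -17.3,"z": 1,"ax": 0,"ay": 0,"az": 0.0103},
    {"hand": 85,"x": -22,"y": -17.1,"z": 1,"ax": 0,"ay": 0,"az": 0.0103}
  ]
}}

```text
t: 12.53
position: [483.7, -73.2, 144.2]
ee_rot: [-3.141, -0.0, 1.779]
force: [0.5, 0.5, 0.3]
grip_width: 84.8
grasp_force: 0.0
```

Request:
{"op": "send_rows", "data": {
  "motion": [
    {"hand": 85,"x": 0,"y": 0,"z": 0,"ax": 0,"ay": 0,"az": 0},
    {"hand": 85,"x": 0,"y": 0,"z": 0,"ax": 0,"ay": 0,"az": 0},
    {"hand": 85,"x": 0,"y": 0,"z": 0,"ax": 0,"ay": 0,"az": 0}
  ]
}}

```text
t: 12.78
position: [484.9, -71.9, 144.5]
ee_rot: [-3.142, -0.0, 1.779]
force: [-0.1, 0.0, 0.0]
grip_width: 85.2
grasp_force: 0.0
```

```bash
python3 - <<'E'
from look import *
c=arm.get_calibration('wrist'); I=arm.get_image('wrist')[:,:,::-1].copy(); cv2.imwrite('pics/w8.png',I)
q=proj(place(box(-25,25,-55,55,40,40)[::2],[486.4,-72.1,.209]),c).round().astype(int); cv2.polylines(I,[q[[0,1,3,2]]],True,(0,0,255),1)
cv2.imwrite('pics/w8o.png',I)
plan([486.4,-72.1,60],np.pi/2+.209,4)
E
```

```text
now [485.  -71.6 144.4] yaw 1.78 dist/row 21.1 az/row 0.0001
1 [-0.2  0.3 21.1]
2 [-0.2  0.3 21.1]
3 [-0.2  0.3 21.1]
4 [-0.2  0.3 21.1]
```

View pics/w8o.png

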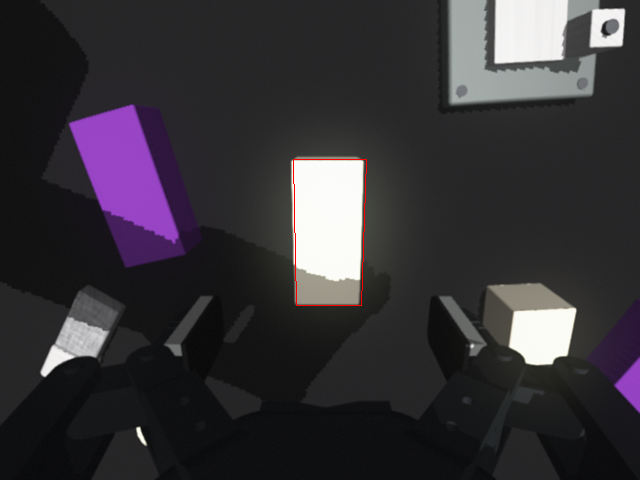

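The block matches the overlay (292–366 × 158–305). Descending to grasp.

Request:
{"op": "send_rows", "data": {
  "motion": [
    {"hand": 85,"x": -0.5,"y": 0.5,"z": 25,"ax": 0,"ay": 0,"az": 0},
    {"hand": 85,"x": 0,"y": 0,"z": 25,"ax": 0,"ay": 0,"az": 0},
    {"hand": 85,"x": 0,"y": 0,"z": 25,"ax": 0,"ay": 0,"az": 0},
    {"hand": 85,"x": 0,"y": 0,"z": 25,"ax": 0,"ay": 0,"az": 0},
    {"hand": 85,"x": 0,"y": 0,"z": 20,"ax": 0,"ay": 0,"az": 0},
    {"hand": 75,"x": 0,"y": 0,"z": 12,"ax": 0,"ay": 0,"az": 0},
    {"hand": 65,"x": 0,"y": 0,"z": 7,"ax": 0,"ay": 0,"az": 0},
    {"hand": 60,"x": 0,"y": 0,"z": 0,"ax": 0,"ay": 0,"az": 0}
  ],
  "squeeze": 50
}}

```text
t: 13.5
position: [485.0, -71.7, 4.3]
ee_rot: [-3.14, -0.001, 1.781]
force: [-0.3, -1.0, -0.4]
grip_width: 60.1
grasp_force: 0.0
```

Request:
{"op": "send_rows", "data": {
  "motion": [
    {"hand": 54,"x": 0,"y": 0,"z": 0,"ax": 0,"ay": 0,"az": 0},
    {"hand": 50,"x": 0,"y": 0,"z": 0,"ax": 0,"ay": 0,"az": 0},
    {"hand": 45,"x": 0,"y": 0,"z": 0,"ax": 0,"ay": 0,"az": 0},
    {"hand": 40,"x": 0,"y": 0,"z": 0,"ax": 0,"ay": 0,"az": 0},
    {"hand": 40,"x": 0,"y": 0,"z": 0,"ax": 0,"ay": 0,"az": 0},
    {"hand": 40,"x": 0,"y": 0,"z": 0,"ax": 0,"ay": 0,"az": 0}
  ]
}}

```text
t: 14.0
position: [486.2, -72.6, 6.5]
ee_rot: [3.14, 0.001, 1.779]
force: [0.2, 3.6, 6.9]
grip_width: 49.5
grasp_force: 53.5
```

Request:
{"op": "send_rows", "data": {
  "motion": [
    {"hand": 40,"x": 0,"y": 0,"z": -5,"ax": 0,"ay": 0,"az": 0},
    {"hand": 40,"x": 0,"y": 0,"z": -10,"ax": 0,"ay": 0,"az": 0},
    {"hand": 40,"x": 0,"y": 0,"z": -20,"ax": 0,"ay": 0,"az": 0},
    {"hand": 40,"x": 0,"y": 0,"z": -25,"ax": 0,"ay": 0,"az": 0},
    {"hand": 40,"x": 0,"y": 0,"z": -25,"ax": 0,"ay": 0,"az": 0},
    {"hand": 40,"x": 0,"y": 0,"z": -15,"ax": 0,"ay": 0,"az": 0},
    {"hand": 40,"x": 0,"y": 0,"z": 0,"ax": 0,"ay": 0,"az": 0},
    {"hand": 40,"x": 0,"y": 0,"z": 0,"ax": 0,"ay": 0,"az": 0}
  ]
}}

```text
t: 14.67
position: [485.3, -72.7, 105.8]
ee_rot: [3.141, 0.001, 1.779]
force: [-0.8, 1.5, -5.8]
grip_width: 49.2
grasp_force: 53.5
```

```bash
python3 - <<'E'
from look import *
s=arm.sense(); print(s['force'],s['torque'])
c=arm.get_calibration('wrist'); I=arm.get_image('wrist')[:,:,::-1].copy(); cv2.imwrite('pics/w9.png',I)
g=I.max(2); 
for col in (300,320,340):
    k=g[:300,col].astype(int); r=np.argmax(np.diff(k)[60:250])+60; print(col,r,k[r-4:r+6])
zt=s['position'][2]-5+40
y=s['ee_rot'][2]; X=np.array([np.cos(y),np.sin(y)])
for r in (100,120,140,160,180): print(r,(back([(320,r)],c,zt)[0][:2]-s['position'][:2])@X)
t=place(np.array([[-5.,-9,0]]),G)[0]; t[2]=110
plan(t,np.pi/2+G[2],8)
E
```

```text
[-0.75401445  1.45513474 -5.80495742] [-0.01085217 -0.00037436 -0.01191331]
300 189 [126 127 126 134 172 222 239 241 242 243]
320 189 [127 128 125 119 139 203 239 241 242 243]
340 189 [127 126 128 136 173 222 239 241 242 243]
100 80.9457632204875
120 75.47017758599445
140 69.85676979314071
160 64.09368515386147
180 58.168284991828045
now [484.8 -72.5 104.8] yaw 1.779 dist/row 26.5 az/row -0.0103
1 [20.9 16.2 -0.6]
2 [20.8 16.4 -0.6]
3 [20.6 16.6 -0.6]
4 [20.4 16.8 -0.6]
5 [20.3 17.  -0.6]
6 [20.1 17.3 -0.6]
7 [19.9 17.5 -0.6]
8 [19.7 17.7 -0.6]
```

Request:
{"op": "send_rows", "data": {
  "motion": [
    {"hand": 40,"x": 20.9,"y": 16.2,"z": -0.6,"ax": 0,"ay": 0,"az": -0.0103},
    {"hand": 40,"x": 20.8,"y": 16.4,"z": -0.6,"ax": 0,"ay": 0,"az": -0.0103},
    {"hand": 40,"x": 20.6,"y": 16.6,"z": -0.6,"ax": 0,"ay": 0,"az": -0.0103},
    {"hand": 40,"x": 20.4,"y": 16.8,"z": -0.6,"ax": 0,"ay": 0,"az": -0.0103},
    {"hand": 40,"x": 20.3,"y": 17,"z": -0.6,"ax": 0,"ay": 0,"az": -0.0103},
    {"hand": 40,"x": 20.1,"y": 17.3,"z": -0.6,"ax": 0,"ay": 0,"az": -0.0103},
    {"hand": 40,"x": 19.9,"y": 17.5,"z": -0.6,"ax": 0,"ay": 0,"az": -0.0103},
    {"hand": 40,"x": 19.7,"y": 17.7,"z": -0.6,"ax": 0,"ay": 0,"az": -0.0103}
  ]
}}

```text
t: 15.38
position: [577.0, 119.3, 108.3]
ee_rot: [-3.138, -0.001, 1.862]
force: [-0.0, -1.3, -4.3]
grip_width: 49.3
grasp_force: 53.6
```

Request:
{"op": "send_rows", "data": {
  "motion": [
    {"hand": 40,"x": 0,"y": 0,"z": 0,"ax": 0,"ay": 0,"az": 0},
    {"hand": 40,"x": 0,"y": 0,"z": 0,"ax": 0,"ay": 0,"az": 0},
    {"hand": 40,"x": 0,"y": 0,"z": 0,"ax": 0,"ay": 0,"az": 0}
  ]
}}

```text
t: 15.63
position: [576.6, 117.7, 108.7]
ee_rot: [-3.139, -0.001, 1.862]
force: [-0.4, -0.1, -4.9]
grip_width: 49.2
grasp_force: 54.2
```

```bash
python3 - <<'E'
from look import *
rel(); print(arm.sense()['ee_rot'])
gaugeview('w10',G)
E
```

```text
TCP in gauge [ -5.4   -9.41 108.74] yaw err 0.0003 F gauge [-0.4 -0.  -4.9] t 15.6333
[-3.13855409e+00 -6.34189449e-04  1.86175276e+00]
```

View pics/w10o.png

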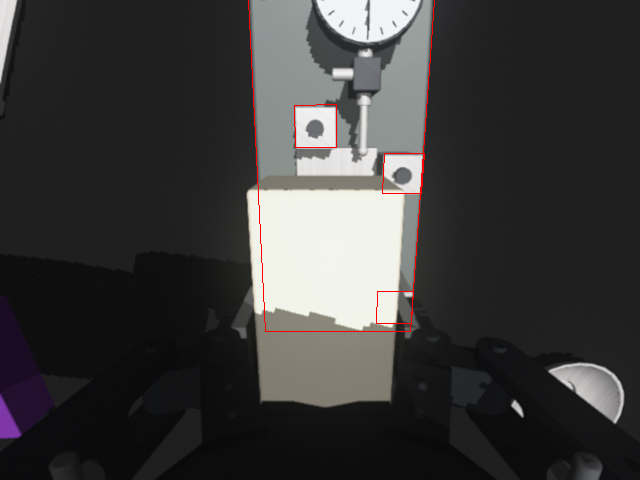

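The block is square above the plate and short of the end stop at (316,127). I've now viewed 12 pictures, which is over the limit of 10, so I'll view no more and work from force and position. Lowering.

Request:
{"op": "send_rows", "data": {
  "motion": [
    {"hand": 40,"x": 0,"y": 0,"z": 15,"ax": 0,"ay": 0,"az": 0},
    {"hand": 40,"x": 0,"y": 0,"z": 18,"ax": 0,"ay": 0,"az": 0},
    {"hand": 40,"x": 0,"y": 0,"z": 18,"ax": 0,"ay": 0,"az": 0},
    {"hand": 40,"x": 0,"y": 0,"z": 11,"ax": 0,"ay": 0,"az": 0},
    {"hand": 40,"x": 0,"y": 0,"z": 5,"ax": 0,"ay": 0,"az": 0},
    {"hand": 40,"x": 0,"y": 0,"z": 2,"ax": 0,"ay": 0,"az": 0},
    {"hand": 40,"x": 0,"y": 0,"z": 0,"ax": 0,"ay": 0,"az": 0},
    {"hand": 40,"x": 0,"y": 0,"z": 0,"ax": 0,"ay": 0,"az": 0}
  ]
}}

```text
t: 16.35
position: [578.0, 117.9, 42.2]
ee_rot: [3.14, 0.0, 1.862]
force: [0.9, -0.5, -4.3]
grip_width: 49.3
grasp_force: 54.1
```

Request:
{"op": "send_rows", "data": {
  "motion": [
    {"hand": 40,"x": 0,"y": 0,"z": 0.7,"ax": 0,"ay": 0,"az": 0},
    {"hand": 40,"x": 0,"y": 0,"z": 0.7,"ax": 0,"ay": 0,"az": 0},
    {"hand": 40,"x": 0,"y": 0,"z": 0,"ax": 0,"ay": 0,"az": 0},
    {"hand": 40,"x": 0,"y": 0,"z": 0,"ax": 0,"ay": 0,"az": 0}
  ]
}}

```text
t: 16.68
position: [577.6, 118.1, 40.1]
ee_rot: [3.141, 0.0, 1.862]
force: [-0.3, -0.2, -4.6]
grip_width: 49.6
grasp_force: 54.1
```

```bash
python3 -c "
from look import *
rel()"
```

```text
TCP in gauge [-4.37 -9.37 40.1 ] yaw err 0.0003 F gauge [-0.3 -0.1 -4.6] t 16.6833
```

Request:
{"op": "send_rows", "data": {
  "motion": [
    {"hand": 40,"x": 0,"y": 0,"z": 1.2,"ax": 0,"ay": 0,"az": 0},
    {"hand": 40,"x": 0,"y": 0,"z": 0.8,"ax": 0,"ay": 0,"az": 0},
    {"hand": 40,"x": 0,"y": 0,"z": 0,"ax": 0,"ay": 0,"az": 0},
    {"hand": 40,"x": 0,"y": 0,"z": 0,"ax": 0,"ay": 0,"az": 0}
  ]
}}

```text
t: 17.02
position: [577.5, 118.0, 37.8]
ee_rot: [-3.141, -0.0, 1.862]
force: [0.5, 0.0, -4.3]
grip_width: 49.5
grasp_force: 54.1
```

Request:
{"op": "send_rows", "data": {
  "motion": [
    {"hand": 40,"x": 1,"y": 1,"z": 0.6,"ax": 0,"ay": 0,"az": 0},
    {"hand": 40,"x": 0,"y": 0,"z": 0.3,"ax": 0,"ay": 0,"az": 0},
    {"hand": 40,"x": 0,"y": 0,"z": 0,"ax": 0,"ay": 0,"az": 0}
  ]
}}

```text
t: 17.27
position: [578.2, 119.4, 36.9]
ee_rot: [-3.141, -0.0, 1.862]
force: [-0.6, -0.2, -4.6]
grip_width: 49.2
grasp_force: 54.1
```

```bash
python3 -c "
from look import *
rel()"
```

```text
TCP in gauge [-3.46 -8.29 36.9 ] yaw err 0.0004 F gauge [-0.6 -0.  -4.6] t 17.2667
```

Request:
{"op": "send_rows", "data": {
  "motion": [
    {"hand": 40,"x": 0,"y": 0,"z": 0.6,"ax": 0,"ay": 0,"az": 0},
    {"hand": 40,"x": 0,"y": 0,"z": 0,"ax": 0,"ay": 0,"az": 0},
    {"hand": 40,"x": 0,"y": 0,"z": 0,"ax": 0,"ay": 0,"az": 0}
  ]
}}

```text
t: 17.52
position: [578.2, 119.3, 36.6]
ee_rot: [3.141, 0.0, 1.862]
force: [-0.8, 1.7, -1.6]
grip_width: 49.6
grasp_force: 54.3
```

Request:
{"op": "send_rows", "data": {
  "motion": [
    {"hand": 40,"x": 0,"y": 0,"z": 0.6,"ax": 0,"ay": 0,"az": 0},
    {"hand": 40,"x": 0,"y": 0,"z": 0,"ax": 0,"ay": 0,"az": 0},
    {"hand": 40,"x": 0,"y": 0,"z": 0,"ax": 0,"ay": 0,"az": 0}
  ]
}}

```text
t: 17.77
position: [578.3, 119.3, 36.6]
ee_rot: [3.141, 0.0, 1.862]
force: [-4.4, 0.3, 5.4]
grip_width: 49.1
grasp_force: 55.3
```

```bash
python3 -c "
from look import *
rel()"
```

```text
TCP in gauge [-3.38 -8.35 36.56] yaw err 0.0004 F gauge [-4.1  1.5  5.4] t 17.7667
```

The block is on the plate (about 10 N), within 10 mm of its centre. Pushing to the back stop, then to the end stop.

Request:
{"op": "send_rows", "data": {
  "motion": [
    {"hand": 40,"x": 0,"y": 1,"z": -0.3,"ax": 0,"ay": 0,"az": 0},
    {"hand": 40,"x": 0,"y": 1,"z": 0,"ax": 0,"ay": 0,"az": 0},
    {"hand": 40,"x": 0,"y": 0.6,"z": 0,"ax": 0,"ay": 0,"az": 0},
    {"hand": 40,"x": 0,"y": 0,"z": 0,"ax": 0,"ay": 0,"az": 0}
  ]
}}

```text
t: 18.1
position: [580.8, 119.9, 36.6]
ee_rot: [-3.142, 0.0, 1.862]
force: [-4.1, -1.5, 6.3]
grip_width: 49.2
grasp_force: 55.4
```

Request:
{"op": "send_rows", "data": {
  "motion": [
    {"hand": 40,"x": 0,"y": 0.7,"z": 0,"ax": 0,"ay": 0,"az": 0},
    {"hand": 40,"x": 0,"y": 0.7,"z": 0,"ax": 0,"ay": 0,"az": 0},
    {"hand": 40,"x": 0,"y": 0,"z": 0,"ax": 0,"ay": 0,"az": 0},
    {"hand": 40,"x": 0,"y": 0,"z": 0,"ax": 0,"ay": 0,"az": 0}
  ]
}}

```text
t: 18.43
position: [582.1, 120.3, 36.6]
ee_rot: [3.142, 0.0, 1.862]
force: [-4.0, -0.9, 5.9]
grip_width: 49.1
grasp_force: 55.5
```

```bash
python3 -c "
from look import *
rel()"
```

```text
TCP in gauge [ 0.61 -8.55 36.58] yaw err 0.0004 F gauge [-4.1  0.3  5.9] t 18.4333
```

Request:
{"op": "send_rows", "data": {
  "motion": [
    {"hand": 40,"x": 0,"y": 0.7,"z": -0.4,"ax": 0,"ay": 0,"az": 0},
    {"hand": 40,"x": 0,"y": 0.5,"z": 0,"ax": 0,"ay": 0,"az": 0},
    {"hand": 40,"x": 0,"y": 0,"z": 0,"ax": 0,"ay": 0,"az": 0}
  ]
}}

```text
t: 18.68
position: [582.6, 120.5, 36.6]
ee_rot: [-3.14, 0.0, 1.862]
force: [-8.2, -3.2, 6.3]
grip_width: 49.5
grasp_force: 55.5
```

Request:
{"op": "send_rows", "data": {
  "motion": [
    {"hand": 40,"x": 0,"y": 0.6,"z": 0,"ax": 0,"ay": 0,"az": 0},
    {"hand": 40,"x": 0,"y": 0.4,"z": 0,"ax": 0,"ay": 0,"az": 0},
    {"hand": 40,"x": 0,"y": 0,"z": 0,"ax": 0,"ay": 0,"az": 0}
  ]
}}

```text
t: 18.93
position: [582.7, 120.5, 36.7]
ee_rot: [-3.137, 0.0, 1.863]
force: [-14.1, -4.7, 10.1]
grip_width: 49.2
grasp_force: 56.1
```

```bash
python3 -c "
from look import *
rel()"
```

```text
TCP in gauge [ 1.18 -8.53 36.66] yaw err 0.0014 F gauge [-14.9  -0.5  10.1] t 18.9333
```

Request:
{"op": "send_rows", "data": {
  "motion": [
    {"hand": 40,"x": 2,"y": -0.3,"z": -0.3,"ax": 0,"ay": 0,"az": 0},
    {"hand": 40,"x": 2,"y": 0,"z": 0,"ax": 0,"ay": 0,"az": 0},
    {"hand": 40,"x": 2,"y": 0,"z": 0,"ax": 0,"ay": 0,"az": 0},
    {"hand": 40,"x": 1,"y": 0,"z": 0,"ax": 0,"ay": 0,"az": 0},
    {"hand": 40,"x": 0,"y": 0,"z": 0,"ax": 0,"ay": 0,"az": 0}
  ]
}}

```text
t: 19.35
position: [581.2, 125.4, 36.7]
ee_rot: [-3.138, 0.003, 1.863]
force: [-8.4, -14.6, 3.8]
grip_width: 49.2
grasp_force: 55.3
```

Request:
{"op": "send_rows", "data": {
  "motion": [
    {"hand": 40,"x": 0.7,"y": 0,"z": 0,"ax": 0,"ay": 0,"az": 0},
    {"hand": 40,"x": 0.5,"y": 0,"z": 0,"ax": 0,"ay": 0,"az": 0},
    {"hand": 40,"x": 0,"y": 0,"z": 0,"ax": 0,"ay": 0,"az": 0},
    {"hand": 40,"x": 0,"y": 0,"z": 0,"ax": 0,"ay": 0,"az": 0}
  ]
}}

```text
t: 19.68
position: [580.9, 126.3, 36.7]
ee_rot: [-3.138, 0.003, 1.862]
force: [-8.3, -14.1, 4.8]
grip_width: 49.2
grasp_force: 55.3
```

```bash
python3 -c "
from look import *
rel(); print(arm.sense()['ee_rot'])"
```

```text
TCP in gauge [ 1.15 -2.39 36.67] yaw err 0.0008 F gauge [-12.  -11.1   4.8] t 19.6833
[-3.13782562e+00  3.08656421e-03  1.86230403e+00]
```

Request:
{"op": "send_rows", "data": {
  "motion": [
    {"hand": 40,"x": 0.7,"y": -0.2,"z": 0,"ax": 0,"ay": 0,"az": 0},
    {"hand": 40,"x": 0.7,"y": 0,"z": 0,"ax": 0,"ay": 0,"az": 0},
    {"hand": 40,"x": 0.5,"y": 0,"z": 0,"ax": 0,"ay": 0,"az": 0},
    {"hand": 40,"x": 0,"y": 0,"z": 0,"ax": 0,"ay": 0,"az": 0}
  ]
}}

```text
t: 20.02
position: [580.4, 127.9, 36.7]
ee_rot: [-3.138, 0.004, 1.862]
force: [-7.1, -16.6, 4.6]
grip_width: 49.3
grasp_force: 55.1
```

Request:
{"op": "send_rows", "data": {
  "motion": [
    {"hand": 40,"x": 0.7,"y": 0,"z": 0,"ax": 0,"ay": 0,"az": 0},
    {"hand": 40,"x": 0,"y": 0,"z": 0,"ax": 0,"ay": 0,"az": 0},
    {"hand": 40,"x": 0,"y": 0,"z": 0,"ax": 0,"ay": 0,"az": 0}
  ]
}}

```text
t: 20.27
position: [580.5, 127.9, 36.7]
ee_rot: [-3.138, 0.005, 1.862]
force: [-4.6, -19.4, 3.6]
grip_width: 49.4
grasp_force: 55.1
```

```bash
python3 -c "
from look import *
rel(); print(arm.sense()['ee_rot'])"
```

```text
TCP in gauge [ 1.18 -0.8  36.72] yaw err 0.001 F gauge [-10.  -17.3   3.6] t 20.2667
[-3.13842704  0.00469419  1.86245767]
```

Request:
{"op": "send_rows", "data": {
  "motion": [
    {"hand": 40,"x": 0.7,"y": 0.2,"z": 0,"ax": 0,"ay": 0,"az": 0},
    {"hand": 40,"x": 0.5,"y": 0,"z": 0,"ax": 0,"ay": 0,"az": 0},
    {"hand": 40,"x": 0,"y": 0,"z": 0,"ax": 0,"ay": 0,"az": 0},
    {"hand": 40,"x": 0,"y": 0,"z": 0,"ax": 0,"ay": 0,"az": 0},
    {"hand": 40,"x": 0,"y": 0,"z": 0,"ax": 0,"ay": 0,"az": 0},
    {"hand": 40,"x": 0,"y": 0,"z": 0,"ax": 0,"ay": 0,"az": 0}
  ]
}}

```text
t: 20.77
position: [580.5, 127.9, 36.8]
ee_rot: [-3.138, 0.006, 1.863]
force: [-5.8, -26.9, 3.3]
grip_width: 49.2
grasp_force: 55.2
```

```bash
python3 - <<'E'
from look import *
rel(); s=arm.sense(); print(s['ee_rot'],s['grasp_force'])
# block pose from the fixed cameras (numeric check, object at height 30..70)
for n,sd in (('top',None),('side',None)):
    c=arm.get_calibration(n); I=arm.get_image(n)[:,:,::-1]; cv2.imwrite(f'pics/end_{n}.png',I)
c=np.load('w10cal.npy',allow_pickle=True).item()
c=arm.get_calibration('wrist'); I=arm.get_image('wrist')[:,:,::-1]; cv2.imwrite('pics/w11.png',I); g=I.max(2).astype(int)
Q=proj(place(box(-25,25,-55,55,70,70)[::2],G),c); print('pred home top corners',Q.round(1))
for col in (290,310,330,350):
    k=np.diff(g[:,col]); r=np.argmax(k[100:260])+100; print(col,r,g[r-3:r+5,col])
for row in (215,240): print(row,'left',np.argmax(np.diff(g[row,200:300]))+200,'right',np.argmin(np.diff(g[row,350:440]))+350)
E
```

```text
TCP in gauge [ 1.21 -0.79 36.76] yaw err 0.001 F gauge [-13.2 -24.1   3.3] t 20.7667
[-3.13796743  0.00639522  1.86252563] 55.16067981719971
pred home top corners [[263.4 458.6]
 [243.7 188.2]
 [386.3 459.1]
 [406.1 188.3]]
290 166 [116 114 115 132 184 227 232 231]
310 117 [ 67  68  68  89 153 204 228 234]
330 189 [130 130 131 154 201 235 241 242]
350 189 [129 129 130 153 202 234 240 241]
215 left 247 right 413
240 left 249 right 400
```

The block sits at the predicted home position to about 0.5 mm. Both stops carry load (13 N and 24 N total, some of it friction), and the block no longer moves. Handing in.

```bash
python3 -c "
from rig import arm
print(arm.hand_in())"
```

```text
the job is handed in; nothing more can be done
None
```

I handed the job in at about 21 s: the plate is home on the gauge, and the block is gripped on top of it and pressed against both stops (13 N toward the back stop, 24 N toward the end stop, some of it friction). The hand-in returned no verdict, and I viewed 12 pictures against the limit of 10.

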